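# Gauge two mixed flanged spacers at the end of a feed track and rack them by height

## Robot

A 6-joint arm with a two-finger parallel gripper is mounted at the origin on the work surface; the furniture and walls round the work are solid. World frame = base frame: x ahead of the robot, y to its left, z up, the work surface at z = 0. Lengths are in m, angles in rad, forces in N, time in s.
With the tool pointing down it reaches from about 0.375 to 0.975 m from the base axis. Payload 3.8 kg.
Tool frame: the origin (TCP) lies at the very end of the fingers, on their centre line; the grasp point (between the pads) lies 19 mm behind it; z points along the fingers, y is the line along which they close (so a half turn about z gives the same grasp; the last joint's range is limited). The gripper opens to 85 mm and grips with 20 to 120 N. Pads are 22 mm wide; open, the fingers measure 114 mm over their backs; the gripper's body (76 mm by 85 mm) begins 54 mm behind the grasp point. The pads swing forward as they close: fully open they stand 13 mm farther back than shut.
Start: joints at [1.311, 0.264, 1.604, -0, 1.274, -0.037], TCP at [0.149, 0.658, 0.231] pointing down, gripper open.
Joint ranges: [-2.63, 2.63], [-0.94, 2.18], [0.31, 2.57], [-1.31, 4.45], [0, 2.66], [-2.55, 2.55]. Speed limits (rad/s): [2.57, 2.57, 3.14, 3.14, 3.14, 3.14].

## Interface

Orientations are given as a rotation vector (axis times angle).
In Python, from workcell import * gives the robot as it stands.
- The arm moves only by the shell command python3 -m crank 'ROWS' [OPENING] [FORCE]. ROWS is JSON, a list that holds one entry, the list of rows, each a list of 6 numbers: the shift along the tool's x, y, z in cm, then the turn, a rotation vector about the tool's x, y, z in rad. In form: [[[dx, dy, dz, ax, ay, az], ...]]. A call has 1 to 8 rows; each row shifts and turns the commanded pose from where the row before left it, along the tool's axes as they then stand; what a row does not reach is not made up. A row lasts 1/12 s, in which the tool goes at most 41.7 mm and 7.16 degrees, less where a joint would pass 70% of its speed; a pose out of reach is approached as far as the arm can. A call with a gripper value outside its range is refused whole. OPENING is the finger opening in cm, from 0 to 8.54, set as the call begins (- or left out, the last holds). The fingers move at their own pace and stop on an object; FORCE is the grip in N (left out, the last holds). Time passes only in rows, so rows that do not move let the fingers close. It gives the time, the measured TCP pose, the force, the opening and the grip force at its end, in the units of the state.
- read_state(): the state, without advancing time (a new reading comes with each control period).
- read_camera(name): name is "side" or "top"; returns the picture (480x640x3 uint8, blue, green, red); there is no depth.
- camera_model(name): a dict with "camera_matrix" (3x3 intrinsics, pixels), "R" (3x3) and "t" (3): a world point X has camera coordinates R X + t. Camera axes: x right, y down, z forward; pixel columns grow to the right and rows downward; lengths in m; the calibration is good to about 2 mm. A picture is of the moment at which its call begins. camera_model takes no time and is no camera call.
- finish_job(): hands the job in; it is judged then, once.
The state is a dict: "time": time; "q": joint angles; "joint_vel": joint speeds; "joint_torque": joint torques, N m; "tool_pos": TCP position; "tcp_rot": TCP orientation; "wrist_force": force on the tool from outside, world axes, zero at the start; "torque": the same for the moment, N m; "width": opening from 0.0 (shut) to 1.0 (fully open); "grip_force": force on a finger pad.
Only numpy, scipy, OpenCV 4.12 (cv2) and the standard library are available. Lean on these libraries where they do the work, as an engineer would, in place of code of your own. Each camera call takes 0.05 s, during which the arm holds its last target. There are 200 camera calls.

## Task

The two steel spacers in the feed track look alike but may be short or long. One at a time, the one nearer the bend first, slide each round the bend and try it gently against the gauge tongue at the end (a short one goes under, a long one is stopped), then lift it out and stand it in the free place of the sloping rack before you try the next: long ones in the deep slot, short ones in the shallow slot, square on the slot floor and let go. Do not knock spacers over and leave the other tools where they lie.

Things in the scene. Friction and masses are not known exactly. Their poses are not given: they have to be found in the camera images.
- spacer_p_mid (a point): a plain steel spacer, either 34 or 39 mm tall (both look alike; feel which): round body 26 mm across on a flange 36 mm across and 4 mm thick, about 0.11 kg, standing in the leg of the feed track before the bend at the start, the two at least 80 mm apart. This point lies on its axis 18 mm above the flange's underside whatever its height, about half-way up; z up its axis
- spacer_q_mid (a point): a plain steel spacer, either 34 or 39 mm tall (both look alike; feel which): round body 26 mm across on a flange 36 mm across and 4 mm thick, about 0.11 kg, standing in the leg of the feed track before the bend at the start, the two at least 80 mm apart. This point lies on its axis 18 mm above the flange's underside whatever its height, about half-way up; z up its axis
- spacer_p: the spacer of the same name; origin at the centre of the flange's underside, z up its axis. spacer_p_c2 in the rules is its head, the top 6 mm, taken at the middle
- spacer_q: the spacer of the same name; origin at the centre of the flange's underside, z up its axis. spacer_q_c2 in the rules is its head, the top 6 mm, taken at the middle
- track: feed track, an L-shaped aluminium lane fixed to the bench. Origin on the bench where the middle lines of its two legs would cross. Middle line: from the stopped end (0, 0.205) along -y to (0, 0.045), round a bend of 45 mm radius to (0.045, 0), then along +x on y = 0. Lane floor 6 mm above the bench, 40 mm wide between the side walls (flanges have 2 mm play each side)
- track_bend (a point): centre of the bend's arc, at (0.045, 0.045) in the track, at the height of the lane floor; axes as the track. From the stopped end to the end of the bend (track x = 0.048) steel lips 30 mm apart hang over the flanges, so spacers can be slid there but not lifted or tipped; lip tops are 8 mm above the lane floor
- track_bay (a point): point on the lane floor in the open bay after the bend, at (0.074, 0) in the track, axes as the track. No lips here, only side walls 5.5 mm high: a spacer with its axis here, or further along, can be lifted straight out if it is not under the gauge tongue
- gauge: height gauge at the track's end: a tongue 12 mm wide, 9 mm thick over the lane, from a post 33 mm behind its tip, 32 mm wide. Origin at the lower edge of the tip, 36.5 mm above the lane floor, 25 mm beyond track_bay; x along the lane to the post, z up. Stops a 39 mm spacer with its axis at x = -0.013; a 34 mm one goes under, to x = 0.015. Its top is 65 mm above the bench
- rack: sloping grey steel rack, fixed; origin on the bench below its middle, x away from the robot, y left. A shelf 124 mm wide with a bin on it hangs over the two slots, 0.25 m above the bench, from x = -0.006 to 0.114: a gripper can only come in leaning, along a slot's z. Two uprights at x = 0.1 carry it
- deep_slot: the left (+y) slot of the rack, for 39 mm spacers: rubber-lined channel 42 mm wide at a 30 degree slope, on which spacers stay put. Origin on its floor in the free place; x up the slope (from the robot), y left, z square out of the floor, leaning to the robot. Side walls rise 10 mm from the floor. A stored spacer stands 60 mm down the slope; there is free floor from x = -0.04 to 0.06
- shallow_slot: the right (-y) slot of the rack, for 34 mm spacers, 80 mm from the deep one: the same but with its floor 5 mm higher, so that its side walls rise only 5 mm and all spacers in their right slots have their heads level. Origin and axes likewise
- bucking_bar: bystander, to be left alone: steel bar, 36 x 100 x 28 mm, lying on the bench or beside the track, long side along its y; origin at the centre of its underside
- centre_punch: bystander, to be left alone: centre punch, 10 x 108 x 10 mm, lying on the bench or beside the track, long side along its y; origin at the centre of its underside
- deburr_tool: bystander, to be left alone: deburring tool, 17 x 143 x 17 mm, lying on the bench or beside the track, long side along its y; origin at the centre of its underside
- side_cutters: bystander, to be left alone: side cutters, 52 x 138 x 16 mm, lying on the bench or beside the track, long side along its y; origin at the centre of its underside
- spring_pin: bystander, to be left alone: spring pin, 10 x 57 x 10 mm, lying on the bench or beside the track, long side along its y; origin at the centre of its underside
Not all that is in view belongs to the job. What is shaped like the spacer_p but pink is not meant. What is shaped like the spacer_q but red is not meant.

How it is judged:
By the outcome, as a careful person would: the job done as asked, in the order asked, and still so for the second after the job is handed in, with the robot touching nothing.
It also fails if it takes over 70 s, if anything falls off the work surface, if the arm or the gripper's body presses on something with over 40 N, if the wrist force passes 120 N, or if a joint passes its speed limit or range.

## Working session

There is one attempt and no reset: what is moved stays moved. The work goes in short steps, Python scripts to look and compute and a shell command to move; the robot and the scene stay as the last step left them, time stands still between calls to the robot, and variables do not carry over. Pictures are saved under pics/ and viewed, at most 10 in all, crops included, and the job is handed in when it is done.

```bash
ls; mkdir -p pics; python3 - <<'E'
from workcell import *
import cv2
for n in("top","side"):
    im=read_camera(n); cv2.imwrite(f"pics/{n}0.png",im)
    m=camera_model(n); print(n,m["camera_matrix"],m["R"],m["t"])
s=read_state(); print(s)
E
```

```text
pics
top [[435.60430253   0.         320.89641285]
 [  0.         435.60430253 242.00354468]
 [  0.           0.           1.        ]] [[ 0.01817114 -0.99951898  0.0251321 ]
 [-0.99043182 -0.0214338  -0.13632826]
 [ 0.13680136 -0.02241439 -0.99034488]] [-0.05095959  0.47956721  0.8784751 ]
side [[487.12993386   0.         319.30149038]
 [  0.         487.12993386 241.38551534]
 [  0.           0.           1.        ]] [[-0.98494044 -0.17168168 -0.02043822]
 [-0.07729607  0.54299268 -0.83617239]
 [ 0.15465329 -0.82200021 -0.54808577]] [0.4619259  0.09893132 0.88244372]
{'time': 0.1, 'q': array([ 1.31109872e+00,  2.64691593e-01,  1.60525536e+00,  7.01638121e-06,
        1.27371968e+00, -3.69224547e-02]), 'joint_vel': array([-1.20689611e-03, -1.72595661e-03, -3.44860512e-03, -3.39221667e-05,
        2.46657156e-03, -4.55911368e-04]), 'joint_torque': array([ 1.22108493e-03, -5.16708970e+01, -3.68591166e+01,  2.01728972e-05,
        6.26059715e-03, -4.31632850e-05]), 'tool_pos': array([0.14897333, 0.65766325, 0.23006758]), 'tcp_rot': array([-0.34917946, -3.12181047,  0.00322015]), 'wrist_force': array([-0.36037258, -0.02638801, -1.02294655]), 'torque': array([-0.00203607, -0.02102686, -0.01344775]), 'grip_force': 0.0, 'width': 0.9997389131050053}
```

View pics/top0.png

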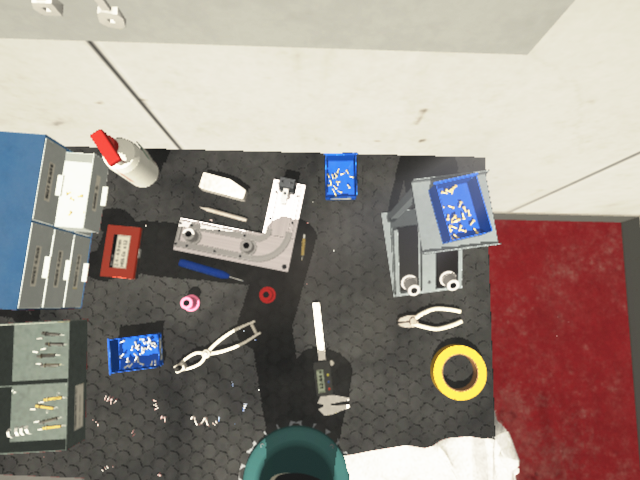

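View pics/side0.png

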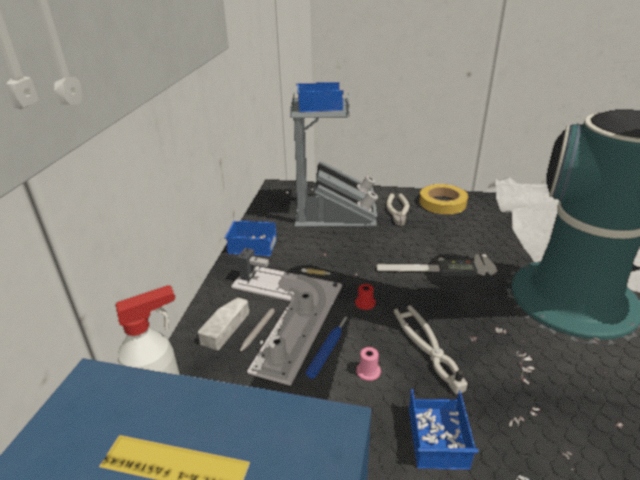

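The top view shows the L-track with steel spacers at about (190,232) and (248,244), its bend at (285,250) and the gauge at (288,185). The rack is on the right, with stored spacers at (409,284) and (448,281). Spacer-shaped candidates are steel (190,232), steel (248,244), pink (190,302) and red (267,295). The two steel ones standing in the track fit the description, and (248,244) is nearer the bend, so it goes first. I'll confirm this in an enlarged crop.

```bash
python3 - <<'E'
import cv2,numpy as np
t=cv2.imread("pics/top0.png")
a=cv2.resize(t[170:280,165:315],None,fx=5,fy=5,interpolation=cv2.INTER_CUBIC)
cv2.imwrite("pics/trk.png",a)
s=cv2.imread("pics/side0.png")
b=cv2.resize(t[165:305,375:505],None,fx=3,fy=4,interpolation=cv2.INTER_CUBIC)
b=cv2.resize(t[165:305,375:505],None,fx=3,fy=3,interpolation=cv2.INTER_CUBIC)
c=cv2.resize(s[140:235,285:385],None,fx=4,fy=4,interpolation=cv2.INTER_CUBIC)
o=np.zeros((420,790,3),np.uint8);o[:420,:390]=b;o[:380,390:790]=c
cv2.imwrite("pics/rack.png",o)
E
```

```text
(no output)
```

View pics/trk.png

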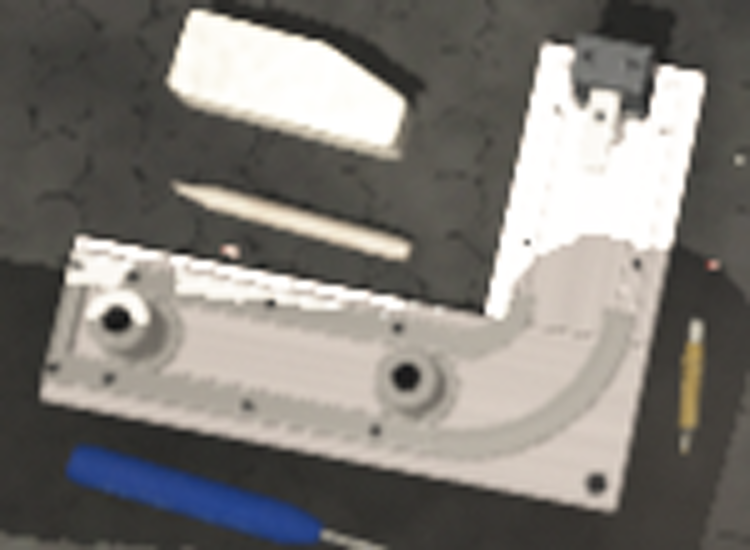

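View pics/rack.png

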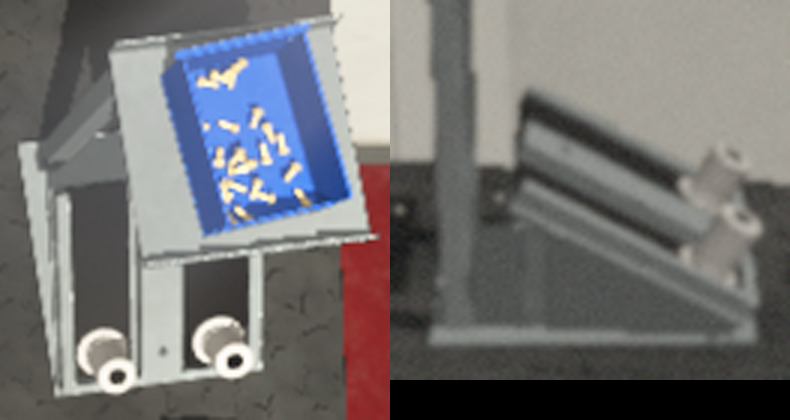

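The crops confirm both spacers are grey steel in the lipped leg, with bore centres near (188.4,234) and (246,245.4). The gauge tongue points down the image from its post at (287,182). The rack's left (deep) and right (shallow) slots each hold a stored spacer at the low end, with heads at (414,290) and (452,285) in the top view and (373,195) and (371,179) in the side view.

```bash
cat > h.py <<'E'
from workcell import *
import numpy as np, cv2
from scipy.spatial.transform import Rotation as Ro
def P(n):
    m=camera_model(n);return m["camera_matrix"]@np.c_[m["R"],m["t"]]
def plane(n,uv,z):
    m=camera_model(n);C=-m["R"].T@m["t"];d=m["R"].T@np.linalg.solve(m["camera_matrix"],[*uv,1]);return C+d*(z-C[2])/d[2]
def tri(a,b):
    X=cv2.triangulatePoints(P("top"),P("side"),np.array(a,float).reshape(2,1),np.array(b,float).reshape(2,1)).ravel();return X[:3]/X[3]
def proj(n,X):
    p=P(n)@np.r_[X,1];return p[:2]/p[2]
def hole(im,u,v,r=5):  # dark bore centroid
    g=im[int(v)-r:int(v)+r+1,int(u)-r:int(u)+r+1].max(2).astype(float)
    w=np.clip(90-g,0,None);yy,xx=np.mgrid[int(v)-r:int(v)+r+1,int(u)-r:int(u)+r+1];return np.array([(w*xx).sum(),(w*yy).sum()])/w.sum()
E
python3 - <<'E'
from h import *
np.set_printoptions(precision=4,suppress=True)
t=cv2.imread("pics/top0.png");s=cv2.imread("pics/side0.png")
f=lambda x,y:(x/5+165-.4,y/5+170-.4)
for n,uv in(("far",(188,234)),("near",(246,245))):
    h=hole(t,*uv);print(n,h,plane("top",h,.043),"z.040",plane("top",h,.040)[:2])
z=.014
c={k:plane("top",f(*v),z)[:2] for k,v in dict(A=(40,400),B=(615,510),C=(80,235),D=(487,315),E=(705,72),F=(545,45)).items()}
for k in c:print(k,c[k])
ang=lambda a,b:np.degrees(np.arctan2(*(b-a)[::-1]))
print("dirs AB,CD,BE,DF",ang(c["A"],c["B"]),ang(c["C"],c["D"]),ang(c["B"],c["E"]),ang(c["D"],c["F"]))
print("tongue tip top",plane("top",f(600,148),.0515)[:2])
r=lambda x,y:(x/3+375-.33,y/3+165-.33);q=lambda x,y:((x-390)/4+285-.4,y/4+140-.4)
for n,a,b in(("deep head",(118,376),(741,217)),("shal head",(233,360),(736,156))):print(n,r(*a),q(*b),tri(r(*a),q(*b)))
print("front edge",[plane("top",r(*p),.0) for p in((58,394),(135,384))])
g=t[170:300,370:480];
for im,n in((t,"top"),(s,"side")):pass
print("tool R\n",Ro.from_rotvec(read_state()["tcp_rot"]).as_matrix())
E
```

```text
far [187.9704 233.6407] [0.4906 0.2331 0.043 ] z.040 [0.4911 0.234 ]
near [245.7867 244.9171] [0.4698 0.1135 0.043 ] z.040 [0.4701 0.1139]
A [0.4602 0.2716]
B [0.4185 0.0274]
C [0.5315 0.2592]
D [0.5007 0.0844]
E [ 0.6099 -0.0062]
F [0.6202 0.0636]
dirs AB,CD,BE,DF -99.68929274238991 -99.98623916708392 -9.974004897863518 -9.881389717447291
tongue tip top [0.566 0.036]
deep head (414.00333333333333, 290.00333333333333) (372.35, 193.85) [ 0.385  -0.2296  0.0616]
shal head (452.3366666666667, 284.67) (371.1, 178.6) [ 0.3957 -0.3076  0.0613]
front edge [array([ 0.3717, -0.201 ,  0.    ]), array([ 0.3798, -0.2565,  0.    ])]
tool R
 [[-0.9753  0.2209 -0.0005]
 [ 0.2209  0.9753 -0.002 ]
 [ 0.0001 -0.0021 -1.    ]]
```

```bash
python3 -m crank '[[[-2.7,-2.88,0,0,0,0],[-2.7,-2.88,0,0,0,0],[-2.7,-2.88,0,0,0,0],[-2.7,-2.88,0,0,0,0],[-2.7,-2.88,0,0,0,0],[-2.7,-2.88,0,0,0,0],[-2.7,-2.88,0,0,0,0],[-2.7,-2.88,0,0,0,0]]]' 4.5 25; python3 -m crank '[[[-2.7,-2.88,0,0,0,0],[-2.7,-2.88,0,0,0,0],[-2.7,-2.88,0,0,0,0],[-2.7,-2.88,0,0,0,0],[-2.7,-2.88,0,0,0,0],[-2.7,-2.88,0,0,0,0],[-2.7,-2.88,0,0,0,0],[-2.7,-2.88,0,0,0,-0.05]]]'
python3 -m crank '[[[0,0,2.5,0,0,0],[0,0,2.5,0,0,0],[0,0,2.5,0,0,0],[0,0,2.5,0,0,0],[0,0,1,0,0,0],[0,0,0,0,0,0]]]'
```

```text
time: 0.77
tool_pos: [0.3091, 0.3839, 0.2308]
tcp_rot: [-0.348, -3.122, 0.001]
wrist_force: [1.7, 0.3, -0.1]
width: 0.528
grip_force: 0.0
time: 1.43
tool_pos: [0.4689, 0.1115, 0.2311]
tcp_rot: [-0.271, -3.13, -0.0]
wrist_force: [1.3, 0.3, 0.4]
width: 0.526
grip_force: 0.0
time: 1.93
tool_pos: [0.4657, 0.1128, 0.118]
tcp_rot: [-0.271, -3.123, 0.003]
wrist_force: [-0.9, -0.3, -0.3]
width: 0.527
grip_force: 0.0
```

```bash
cat >> h.py <<'E'
np.set_printoptions(precision=4,suppress=True)
a=np.radians(-9.9);ex=np.array([np.cos(a),np.sin(a),0]);ey=np.array([-ex[1],ex[0],0]);O=.4432*ex+.1338*ey
RT=np.c_[-ex,ey,[0,0,-1]]
b=np.radians(8.);rx=np.array([np.cos(b),np.sin(b),0]);ry=np.array([-rx[1],rx[0],0])
sz=-.5*rx+np.array([0,0,np.sqrt(.75)]);sx=np.cross(ry,sz)
RS=np.c_[-sx,ry,-sz]
DEEP=np.array([.4557,-.2197,.0578]);SHAL=np.array([.4639,-.298,.0619])
def trk(x,y,z):return O+x*ex+y*ey+[0,0,z]
def slot(o,x,z):return o+x*sx+z*sz
def delta(p,R):
    s=read_state();R0=Ro.from_rotvec(s["tcp_rot"]).as_matrix()
    print("pos",s["tool_pos"],"d_tool cm",R0.T@(p-s["tool_pos"])*100,"turn",Ro.from_matrix(R0.T@R).as_rotvec(),"F",s["wrist_force"],"t",s["time"])
def intrk():
    s=read_state();p=s["tool_pos"]-O;print("trk",p@ex,p@ey,p[2])
E
python3 - <<'E'
from h import *
delta(np.array([.4699,.1137,.018]),RT);intrk()
print(trk(0,.0588,0))
im=read_camera("top");cv2.imwrite("pics/t1.png",cv2.resize(im[150:330,160:400],None,fx=3,fy=3))
E
```

```text
pos [0.4657 0.1128 0.118 ] d_tool cm [-0.464   0.1855  9.9948] turn [-0.0025 -0.0066 -0.0002] F [-0.9284 -0.2663 -0.2595] t 1.9333
trk -0.0038276510245530016 0.0573903948894399 0.11798065079149628
[0.4697 0.1135 0.    ]
```

View pics/t1.png

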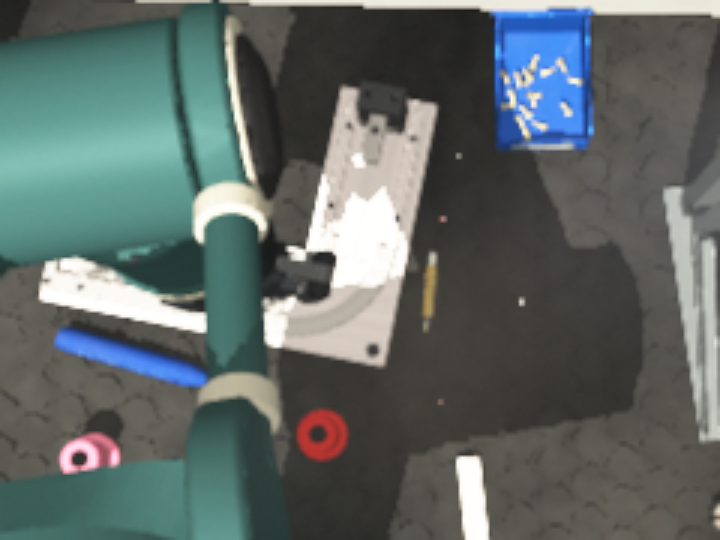

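The arm hides the spacer from above, and the right finger shows near crop (305,275). The measured offset agrees with the earlier fix, so I'll go down.

```bash
python3 -m crank '[[[-0.4,0.2,1.5,-0.0025,-0.0066,0],[0,0,1.5,0,0,0],[0,0,1.5,0,0,0],[0,0,1.5,0,0,0],[0,0,0,0,0,0],[0,0,0,0,0,0]]]'; python3 - <<'E'
from h import *
delta(np.array([.4699,.1137,.018]),RT);intrk()
E
```

```text
time: 2.48
tool_pos: [0.4738, 0.1151, 0.0623]
tcp_rot: [0.27, 3.123, 0.003]
wrist_force: [1.4, -0.4, 1.0]
width: 0.526
grip_force: 0.0
pos [0.4738 0.1151 0.0623] d_tool cm [ 0.3921 -0.2139  4.4247] turn [0.0027 0.0072 0.0003] F [ 1.3714 -0.3955  1.0043] t 2.4833
trk 0.0037567864776280133 0.061016301026599745 0.062279771006312296
```

```bash
for i in 1 2 3; do python3 -m crank '[[[0,0,0,0,0,0],[0,0,0,0,0,0]]]' | grep -E "tool_pos|tcp"; done; python3 - <<'E'
from h import *
delta(np.array([.4699,.1137,.018]),RT);intrk()
E
```

```text
tool_pos: [0.4749, 0.1152, 0.0632]
tcp_rot: [0.27, 3.12, 0.004]
tool_pos: [0.4741, 0.115, 0.0623]
tcp_rot: [0.27, 3.121, 0.004]
tool_pos: [0.4734, 0.1148, 0.0616]
tcp_rot: [0.271, 3.123, 0.003]
pos [0.4734 0.1148 0.0616] d_tool cm [ 0.3577 -0.182   4.3578] turn [ 0.0027  0.0071 -0.    ] F [ 0.3034  0.3434 -0.2871] t 2.9833
trk 0.003424119861826263 0.06069983229218091 0.0616073781066194
```

```bash
python3 -m crank '[[[0.35,-0.18,1.3,0.0027,0.0071,0],[0,0,1.3,0,0,0],[0,0,1,0,0,0],[0,0,0.4,0,0,0],[0,0,0,0,0,0],[0,0,0,0,0,0],[0,0,0,0,0,0],[0,0,0,0,0,0]]]'; python3 - <<'E'
from h import *
delta(np.array([.4699,.1137,.0185]),RT);intrk()
im=read_camera("side");cv2.imwrite("pics/s1.png",cv2.resize(im[230:390,210:410],None,fx=3.5,fy=3.5))
E
```

```text
time: 3.65
tool_pos: [0.4702, 0.1137, 0.0218]
tcp_rot: [0.271, 3.129, 0.0]
wrist_force: [-0.5, -0.5, 0.4]
width: 0.531
grip_force: 0.0
pos [0.4702 0.1137 0.0218] d_tool cm [ 0.0316 -0.0101  0.3314] turn [ 0.0002  0.0006 -0.    ] F [-0.4821 -0.4565  0.4055] t 3.65
trk 0.00046864843084928713 0.059096857529174075 0.021814220546634
```

View pics/s1.png

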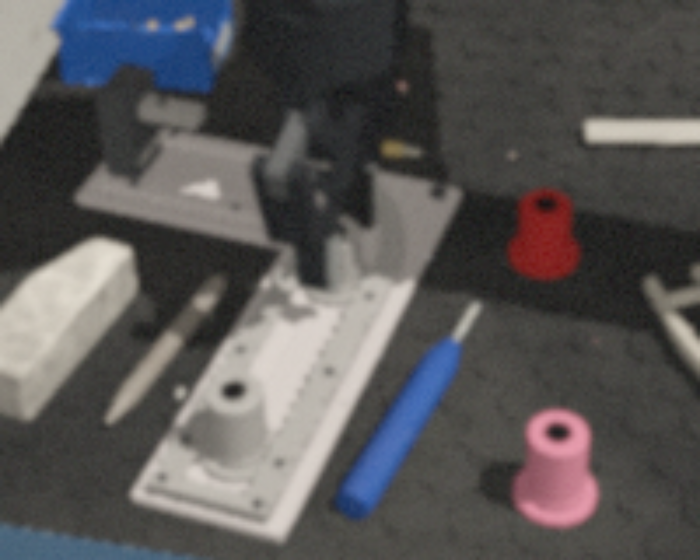

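```bash
python3 -m crank '[[[0,0,0.45,0,0,0],[0,0,0,0,0,0],[0,0,0,0,0,0]]]' ; python3 -m crank '[[[0,0,0,0,0,0],[0,0,0,0,0,0],[0,0,0,0,0,0],[0,0,0,0,0,0],[0,0,0,0,0,0],[0,0,0,0,0,0]]]' 1.5 30; python3 - <<'E'
from h import *
intrk()
E
```

```text
time: 3.95
tool_pos: [0.4693, 0.1136, 0.0166]
tcp_rot: [-0.271, -3.129, 0.0]
wrist_force: [0.1, 0.3, -0.4]
width: 0.522
grip_force: 0.0
time: 4.45
tool_pos: [0.4698, 0.1137, 0.0169]
tcp_rot: [-0.271, -3.13, 0.0]
wrist_force: [-0.4, 0.2, 1.8]
width: 0.29
grip_force: 29.5
trk 2.8538281864529808e-05 0.058954377717735415 0.016927240769498475
```

```bash
python3 -m crank '[[[0,-0.7,0,0,0,0],[0,-0.7,0,0,0,0],[-0.04,-0.59,0,0,0,0],[-0.11,-0.57,0,0,0,0],[-0.19,-0.56,0,0,0,0],[-0.26,-0.53,0,0,0,0],[-0.33,-0.49,0,0,0,0],[-0.39,-0.44,0,0,0,0]]]' ; python3 -m crank '[[[0,0,0,0,0,0],[0,0,0,0,0,0]]]'; python3 - <<'E'
from h import *
intrk()
E
```

```text
time: 5.12
tool_pos: [0.4747, 0.0657, 0.0169]
tcp_rot: [-0.272, -3.129, 0.0]
wrist_force: [-0.7, 1.8, 4.9]
width: 0.294
grip_force: 30.0
time: 5.28
tool_pos: [0.4755, 0.0653, 0.0169]
tcp_rot: [0.271, 3.129, -0.002]
wrist_force: [0.6, -2.5, 4.0]
width: 0.289
grip_force: 29.8
trk 0.01398669900405537 0.01226486813410843 0.016912432442611536
```

```bash
python3 -m crank '[[[-0.44,-0.35,0,0,0,0],[-0.49,-0.3,0,0,0,0],[-0.53,-0.24,0,0,0,0],[-0.56,-0.17,0,0,0,0],[-0.57,-0.11,0,0,0,0],[-0.59,-0.04,0,0,0,0],[-0.7,0,0,0,0,0],[-0.7,0,0,0,0,0]]]' ; python3 -m crank '[[[-0.7,0,0,0,0,0],[-0.6,0,0,0,0,0],[0,0,0,0,0,0],[0,0,0,0,0,0],[0,0,0,0,0,0]]]'; python3 - <<'E'
from h import *
intrk()
E
```

```text
time: 5.95
tool_pos: [0.5164, 0.0467, 0.0169]
tcp_rot: [-0.27, -3.126, 0.0]
wrist_force: [-5.5, 0.4, 10.5]
width: 0.294
grip_force: 30.6
time: 6.37
tool_pos: [0.5314, 0.0443, 0.0169]
tcp_rot: [0.271, 3.129, -0.0]
wrist_force: [1.2, 0.4, 2.1]
width: 0.291
grip_force: 29.9
trk 0.07264078688481716 0.0011532077296561253 0.016948750432962824
```

```bash
python3 -m crank '[[[-0.3,0,0,0,0,0],[-0.3,0,0,0,0,0],[-0.3,0,0,0,0,0],[-0.1,0,0,0,0,0],[-0.1,0,0,0,0,0],[0,0,0,0,0,0]]]' ; for i in 1 2; do python3 -m crank '[[[-0.1,0,0,0,0,0],[-0.1,0,0,0,0,0],[0,0,0,0,0,0]]]' | grep -E "pos|force"; done; python3 - <<'E'
from h import *
intrk()
E
```

```text
time: 6.87
tool_pos: [0.5394, 0.0426, 0.0169]
tcp_rot: [-0.271, -3.125, 0.0]
wrist_force: [-4.8, 0.6, 10.5]
width: 0.29
grip_force: 30.5
tool_pos: [0.5414, 0.0423, 0.0169]
wrist_force: [-5.9, -0.0, 10.9]
grip_force: 30.5
tool_pos: [0.5433, 0.0419, 0.0169]
wrist_force: [-6.0, 1.1, 11.3]
grip_force: 30.5
trk 0.08481217585675226 0.0009133781017063476 0.016907296605934322
```

```bash
for i in 1; do python3 -m crank '[[[-0.1,0,0,0,0,0],[-0.1,0,0,0,0,0],[0,0,0,0,0,0]]]' | grep -E "pos|force";python3 -m crank '[[[-0.1,0,0,0,0,0],[-0.1,0,0,0,0,0],[0,0,0,0,0,0]]]' | grep -E "pos|force"; done; python3 - <<'E'
from h import *
intrk()
E
```

```text
tool_pos: [0.5453, 0.0416, 0.0169]
wrist_force: [-6.0, 1.1, 12.1]
grip_force: 30.5
tool_pos: [0.5473, 0.0412, 0.0169]
wrist_force: [-5.3, 0.2, 11.9]
grip_force: 30.5
trk 0.08886115548124408 0.000928715971575976 0.016922031124799716
```

```bash
python3 -m crank '[[[-0.1,0,0,0,0,0],[-0.1,0,0,0,0,0],[0,0,0,0,0,0]]]' | grep -E "pos|force";python3 -m crank '[[[-0.1,0,0,0,0,0],[-0.1,0,0,0,0,0],[0,0,0,0,0,0]]]' | grep -E "pos|force";  python3 - <<'E'
from h import *
intrk()
im=read_camera("side");cv2.imwrite("pics/s2.png",cv2.resize(im[220:320,210:350],None,fx=5,fy=5))
E
```

```text
tool_pos: [0.5493, 0.0409, 0.0169]
wrist_force: [-5.2, 1.1, 11.6]
grip_force: 30.5
tool_pos: [0.5512, 0.0406, 0.0169]
wrist_force: [-5.3, 0.8, 11.0]
grip_force: 30.5
trk 0.09286453746296178 0.0009491187943203843 0.016929057818231907
```

View pics/s2.png

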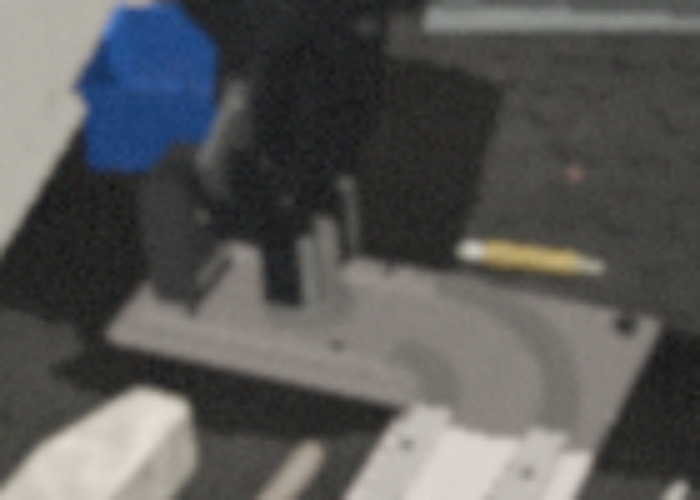

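The spacer is held in the bay near crop (325,290), with the tongue post at (175,230), and there is no stop yet. I'll go on gently.

```bash
python3 -m crank '[[[-0.1,0,0,0,0,0],[-0.1,0,0,0,0,0],[0,0,0,0,0,0]]]' | grep -E "pos|force";python3 -m crank '[[[-0.1,0,0,0,0,0],[-0.1,0,0,0,0,0],[0,0,0,0,0,0]]]' | grep -E "pos|force"; python3 -m crank '[[[-0.1,0,0,0,0,0],[-0.1,0,0,0,0,0],[0,0,0,0,0,0]]]' | grep -E "pos|force";  python3 - <<'E'
from h import *
intrk()
E
```

```text
tool_pos: [0.5532, 0.0402, 0.0169]
wrist_force: [-4.8, 1.4, 11.2]
grip_force: 30.5
tool_pos: [0.5552, 0.0399, 0.0169]
wrist_force: [-4.9, 1.1, 10.5]
grip_force: 30.5
tool_pos: [0.5572, 0.0396, 0.0169]
wrist_force: [-4.7, 1.2, 10.8]
grip_force: 30.5
trk 0.0988591091380108 0.0009570930804987179 0.0169045919051164
```

```bash
python3 -m crank '[[[-0.1,0,0,0,0,0],[-0.1,0,0,0,0,0],[0,0,0,0,0,0]]]' | grep -E "pos|force";python3 -m crank '[[[-0.1,0,0,0,0,0],[-0.1,0,0,0,0,0],[0,0,0,0,0,0]]]' | grep -E "pos|force"; python3 - <<'E'
from h import *
intrk()
E
```

```text
tool_pos: [0.5591, 0.0392, 0.0169]
wrist_force: [-5.6, 0.7, 11.6]
grip_force: 30.5
tool_pos: [0.5611, 0.0389, 0.0169]
wrist_force: [-4.9, 0.7, 10.4]
grip_force: 30.5
trk 0.10288735696158381 0.0009679453896734927 0.01690537220505443
```

No stop even 17 mm past where a long one would be held, with only about 5 N of friction, so this spacer is short and goes in the shallow slot. I'll back off and lift it.

```bash
python3 -m crank '[[[0.8,0,0,0,0,0],[0.8,0,0,0,0,0],[0.8,0,0,0,0,0],[0.7,0,0,0,0,0],[0,0,0,0,0,0],[0,0,0,0,0,0],[0,0,-0.5,0,0,0],[0,0,-1,0,0,0]]]' - 40;python3 -m crank '[[[0,0,-2,0,0,0],[0,0,-3,0,0,0],[0,0,-3,0,0,0],[0,0,-3,0,0,0],[0,0,-3,0,0,0],[0,0,-2.5,0,0,0],[0,0,0,0,0,0],[0,0,0,0,0,0]]]'; python3 - <<'E'
from h import *
intrk()
f=lambda x,y:(x/3+375-.33,y/3+165-.33)
print("shelf front corners",plane("top",f(145,264),.25),plane("top",f(375,237),.25))
delta(np.array([.42,-.10,.2]),RS); delta(slot(SHAL,0,.15),RS);delta(slot(SHAL,0,.0111),RS)
E
```

```text
time: 10.33
tool_pos: [0.5291, 0.0439, 0.0299]
tcp_rot: [-0.27, -3.123, 0.001]
wrist_force: [-1.1, 0.3, -0.7]
width: 0.286
grip_force: 39.4
time: 11.0
tool_pos: [0.5332, 0.044, 0.1987]
tcp_rot: [0.271, 3.127, 0.0]
wrist_force: [0.0, -0.1, -0.9]
width: 0.291
grip_force: 39.3
trk 0.0744754665830643 0.0011691322570369592 0.19865172367967684
shelf front corners [ 0.4369 -0.1998  0.25  ] [ 0.4541 -0.324   0.25  ]
pos [0.5332 0.044  0.1987] d_tool cm [  8.6732 -16.127   -0.1642] turn [-0.0817 -0.5167 -0.3052] F [ 0.0447 -0.1097 -0.8918] t 11.0
pos [0.5332 0.044  0.1987] d_tool cm [  8.0833 -37.1829   0.6471] turn [-0.0817 -0.5167 -0.3052] F [ 0.0447 -0.1097 -0.8918] t 11.0
pos [0.5332 0.044  0.1987] d_tool cm [  1.5049 -35.0539  12.6939] turn [-0.0817 -0.5167 -0.3052] F [ 0.0447 -0.1097 -0.8918] t 11.0
```

```bash
python3 -m crank '[[[1.73,-3.23,0,0,0,0],[1.73,-3.23,0,0,0,0],[1.73,-3.23,0,0,0,0],[1.73,-3.23,0,0,0,0],[1.73,-3.23,0,0,0,0],[0,0,0,0,0,0]]]' ; python3 -m crank '[[[0,0,0,-0.0102,-0.0646,-0.0381],[0,0,0,-0.0102,-0.0646,-0.0381],[0,0,0,-0.0102,-0.0646,-0.0381],[0,0,0,-0.0102,-0.0646,-0.0381],[0,0,0,-0.0102,-0.0646,-0.0381],[0,0,0,-0.0102,-0.0646,-0.0381],[0,0,0,-0.0102,-0.0646,-0.0381],[0,0,0,-0.0102,-0.0646,-0.0381]]]'; python3 - <<'E'
from h import *
delta(slot(SHAL,0,.15),RS);delta(slot(SHAL,0,.0111),RS)
E
```

```text
time: 11.5
tool_pos: [0.4139, -0.1033, 0.1939]
tcp_rot: [-0.277, -3.121, 0.002]
wrist_force: [-0.1, 0.5, -1.0]
width: 0.288
grip_force: 39.6
time: 12.17
tool_pos: [0.4183, -0.099, 0.1945]
tcp_rot: [-0.185, 2.615, 0.052]
wrist_force: [-0.5, 1.0, -1.6]
width: 0.289
grip_force: 39.5
pos [ 0.4183 -0.099   0.1945] d_tool cm [  5.1491 -20.3279  -2.685 ] turn [ 0.0026 -0.003   0.0011] F [-0.4896  0.9896 -1.6112] t 12.1667
pos [ 0.4183 -0.099   0.1945] d_tool cm [  5.107  -20.3642  11.2049] turn [ 0.0026 -0.003   0.0011] F [-0.4896  0.9896 -1.6112] t 12.1667
```

```bash
python3 -m crank '[[[0.86,-3.39,-0.45,0,0,0],[0.86,-3.39,-0.45,0,0,0],[0.86,-3.39,-0.45,0,0,0],[0.86,-3.39,-0.45,0,0,0],[0.86,-3.39,-0.45,0,0,0],[0.86,-3.39,-0.45,0,0,0],[0,0,0,0,0,0],[0,0,0,0,0,0]]]';  python3 - <<'E'
from h import *
delta(slot(SHAL,0,.0111),RS)
E
```

```text
time: 12.83
tool_pos: [0.4226, -0.2408, 0.2242]
tcp_rot: [-0.066, 2.714, -0.05]
wrist_force: [-0.1, -0.2, -0.6]
width: 0.285
grip_force: 39.6
pos [ 0.4226 -0.2408  0.2242] d_tool cm [ 3.3546 -5.2329 15.5198] turn [-0.0864 -0.1002 -0.0688] F [-0.0992 -0.1728 -0.6193] t 12.8333
```

```bash
python3 - <<'E'
from h import *
print(read_state()["q"],Ro.from_rotvec(read_state()["tcp_rot"]).as_matrix())
E
```

```text
[-0.7632 -0.3388  2.2572  0.3442  0.9176 -2.5511] [[-0.9094 -0.0389  0.4142]
 [-0.0542  0.9982 -0.0253]
 [-0.4124 -0.0454 -0.9099]]
```

Joint 6 hit its limit, and a half turn gives the same grasp. I'll back away from the shelf, then turn.

```bash
python3 -m crank '[[[0.6,2.5,0,0,0,0],[0.6,3,0,0,0,0],[0.6,3,0,0,0,0],[0.6,3,0,0,0,0],[0,0,0,0,0,0.12],[0,0,0,0,0,0.12],[0,0,0,0,0,0.12],[0,0,0,0,0,0.12]]]';python3 -m crank '[[[0,0,0,0,0,0.12],[0,0,0,0,0,0.12],[0,0,0,0,0,0.12],[0,0,0,0,0,0.12],[0,0,0,0,0,0.12],[0,0,0,0,0,0.12],[0,0,0,0,0,0.12],[0,0,0,0,0,0.12]]]';python3 -m crank '[[[0,0,0,0,0,0.12],[0,0,0,0,0,0.12],[0,0,0,0,0,0.12],[0,0,0,0,0,0.12],[0,0,0,0,0,0.12],[0,0,0,0,0,0.12],[0,0,0,0,0,0.12],[0,0,0,0,0,0.12]]]'; cat >>h.py <<'E'
RS=np.c_[sx,-ry,-sz]
E
python3 - <<'E'
from h import *
delta(np.array([.41,-.12,.21]),RS);print(read_state()["q"])
E
```

```text
time: 13.5
tool_pos: [0.3953, -0.1254, 0.208]
tcp_rot: [0.585, 2.654, 0.093]
wrist_force: [-0.4, -0.0, -1.0]
width: 0.289
grip_force: 39.8
time: 14.17
tool_pos: [0.3953, -0.1258, 0.2079]
tcp_rot: [1.783, 2.128, 0.359]
wrist_force: [0.7, -0.1, -1.2]
width: 0.289
grip_force: 39.8
time: 14.83
tool_pos: [0.3953, -0.1258, 0.2079]
tcp_rot: [2.68, 1.112, 0.566]
wrist_force: [-0.1, 0.2, -0.3]
width: 0.29
grip_force: 39.8
pos [ 0.3953 -0.1258  0.2079] d_tool cm [1.4213 0.6018 0.4057] turn [0.0443 0.1273 0.6678] F [-0.0501  0.1895 -0.3199] t 14.8333
[-0.5262 -0.5443  2.4091  0.2394  0.9049  0.145 ]
```

```bash
python3 -m crank '[[[0,0,0,0.0074,0.0212,0.1113],[0,0,0,0.0074,0.0212,0.1113],[0,0,0,0.0074,0.0212,0.1113],[0,0,0,0.0074,0.0212,0.1113],[0,0,0,0.0074,0.0212,0.1113],[0,0,0,0.0074,0.0212,0.1113],[0,0,0,0,0,0],[0,0,0,0,0,0]]]'
python3 - <<'E'
from h import *
delta(slot(SHAL,0,.15),RS);print(read_state()["q"])
E
```

```text
time: 15.5
tool_pos: [0.3956, -0.1265, 0.2085]
tcp_rot: [-2.995, -0.221, -0.803]
wrist_force: [-0.5, -0.3, -0.5]
width: 0.287
grip_force: 39.8
pos [ 0.3956 -0.1265  0.2085] d_tool cm [-3.6811 17.9089 -0.1059] turn [0.0006 0.0001 0.0079] F [-0.5101 -0.2908 -0.4729] t 15.5
[-0.6852 -0.5542  2.4415  0.4726  0.9367  0.5159]
```

```bash
python3 -m crank '[[[-0.72,3.58,0,0,0,0],[-0.72,3.58,0,0,0,0],[-0.72,3.58,0,0,0,0],[-0.72,3.58,0,0,0,0],[-0.72,3.58,0,0,0,0],[0,0,0,0,0,0.008],[0,0,0,0,0,0],[0,0,0,0,0,0]]]'
python3 - <<'E'
from h import *
delta(slot(SHAL,0,.0111),RS);print(read_state()["q"])
E
```

```text
time: 16.17
tool_pos: [0.3915, -0.3082, 0.1924]
tcp_rot: [-2.992, -0.208, -0.804]
wrist_force: [0.3, 0.6, -0.9]
width: 0.287
grip_force: 40.0
pos [ 0.3915 -0.3082  0.1924] d_tool cm [-0.2148 -0.0022 13.8489] turn [ 0.0002 -0.0013 -0.0006] F [ 0.3164  0.6479 -0.9163] t 16.1667
[-1.0508 -0.2087  2.2529  0.5964  0.9761  0.0701]
```

```bash
python3 -m crank '[[[-0.1,0,2.5,0,0,0],[-0.1,0,2.5,0,0,0],[0,0,2.5,0,0,0],[0,0,2.0,0,0,0],[0,0,1.5,0,0,0],[0,0,0.6,0,0,0],[0,0,0,0,0,0],[0,0,0,0,0,0]]]'
python3 - <<'E'
from h import *
delta(slot(SHAL,0,.0111),RS)
im=read_camera("side");im2=read_camera("top")
o=np.hstack([cv2.resize(im[140:240,280:380],(390,390),interpolation=2),cv2.resize(im2[200:310,370:480],(390,390),interpolation=2)])
cv2.imwrite("pics/r1.png",o)
print(proj("side",SHAL),proj("top",SHAL))
E
```

```text
time: 16.83
tool_pos: [0.4479, -0.3006, 0.0925]
tcp_rot: [-2.993, -0.209, -0.806]
wrist_force: [-0.8, -0.6, -1.1]
width: 0.285
grip_force: 40.0
pos [ 0.4479 -0.3006  0.0925] d_tool cm [-0.1323 -0.0434  2.3535] turn [ 0.0019 -0.0025  0.0004] F [-0.7745 -0.5882 -1.0724] t 16.8333
[342.2563 178.4687] [447.0062 250.8669]
```

View pics/r1.png

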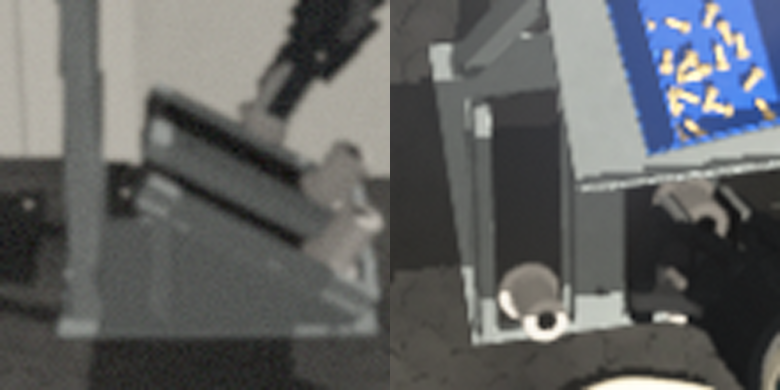

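The side view shows the held spacer at crop (262,120), just above the shallow slot and square to it. The stored spacer is below at (335,170). I'll go down to contact.

```bash
python3 -m crank '[[[-0.1,0,0.8,0,0,0],[0,0,0.6,0,0,0],[0,0,0.4,0,0,0],[0,0,0.2,0,0,0],[0,0,0,0,0,0],[0,0,0,0,0,0]]]' | grep -E "pos|force"; python3 -m crank '[[[0,0,0.1,0,0,0],[0,0,0,0,0,0],[0,0,0,0,0,0]]]'| grep -E "pos|force"; python3 -m crank '[[[0,0,0.1,0,0,0],[0,0,0,0,0,0],[0,0,0,0,0,0]]]'| grep -E "pos|force"
python3 - <<'E'
from h import *
delta(slot(SHAL,0,.0111),RS)
E
```

```text
tool_pos: [0.4567, -0.3005, 0.074]
wrist_force: [0.8, 0.0, -1.1]
grip_force: 39.9
tool_pos: [0.4571, -0.3007, 0.0738]
wrist_force: [-4.9, 1.2, 3.2]
grip_force: 40.6
tool_pos: [0.4572, -0.3007, 0.0737]
wrist_force: [-15.4, 1.7, 14.8]
grip_force: 42.2
pos [ 0.4572 -0.3007  0.0737] d_tool cm [ 0.0185 -0.1769  0.2619] turn [ 0.0026 -0.0025 -0.0001] F [-15.4278   1.6752  14.8418] t 17.9333
```

```bash
python3 -m crank '[[[0,0,-0.4,0,0,0],[0,-0.18,0,0,0,0],[0,0,0,0,0,0],[0,0,0.2,0,0,0],[0,0,0,0,0,0],[0,0,0,0,0,0]]]' | grep -E "pos|force"; python3 -m crank '[[[0,0,0.1,0,0,0],[0,0,0,0,0,0],[0,0,0,0,0,0]]]'| grep -E "pos|force"; python3 -m crank '[[[0,0,0.1,0,0,0],[0,0,0,0,0,0],[0,0,0,0,0,0]]]'| grep -E "pos|force"
python3 - <<'E'
from h import *
delta(slot(SHAL,0,.0111),RS);print(read_state()["torque"])
im=read_camera("side");im2=read_camera("top")
o=np.hstack([cv2.resize(im[140:215,310:385],(400,400),interpolation=2),cv2.resize(im2[240:310,400:470],(400,400),interpolation=2)])
cv2.imwrite("pics/r2.png",o)
E
```

```text
tool_pos: [0.4565, -0.2985, 0.0738]
wrist_force: [-0.7, 0.0, 0.0]
grip_force: 40.0
tool_pos: [0.4567, -0.2986, 0.0737]
wrist_force: [-8.6, 1.3, 6.8]
grip_force: 41.1
tool_pos: [0.4568, -0.2986, 0.0736]
wrist_force: [-18.5, 3.2, 18.1]
grip_force: 42.6
pos [ 0.4568 -0.2986  0.0736] d_tool cm [0.0284 0.0392 0.2597] turn [ 0.0017 -0.0022  0.0002] F [-18.4631   3.2012  18.0898] t 18.9333
[0.7109 1.4043 0.4867]
```

View pics/r2.png

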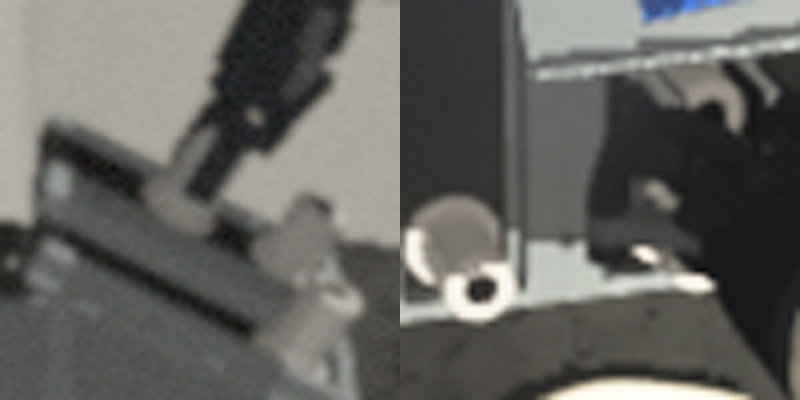

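Contact is at the same height for both sideways positions. To make sure the flange is between the 5 mm walls and not on one, I'll lift about 1 mm and feel sideways.

```bash
python3 -m crank '[[[0,0,-0.32,0,0,0],[0,0,0,0,0,0],[0,0.2,0,0,0,0],[0,0,0,0,0,0],[0,0,0,0,0,0]]]' | grep -E "pos|t_force"; for i in 1 2 3; do python3 -m crank '[[[0,0.1,0,0,0,0],[0,0,0,0,0,0],[0,0,0,0,0,0]]]'| grep -E "pos|t_force"; done
```

```text
tool_pos: [0.4563, -0.3008, 0.0749]
wrist_force: [0.7, 1.1, -1.1]
tool_pos: [0.4562, -0.301, 0.0749]
wrist_force: [0.7, 2.6, -0.4]
tool_pos: [0.4562, -0.3011, 0.0748]
wrist_force: [-0.9, 5.9, 1.3]
tool_pos: [0.4562, -0.3012, 0.0747]
wrist_force: [-1.0, 7.2, 3.1]
```

It is inside the walls, with wall contact at y = -0.301. I'll re-centre, set it down and release.

```bash
python3 -m crank '[[[0,-0.55,0,0,0,0],[0,0,0,0,0,0],[0,0,0.14,0,0,0],[0,0,0,0,0,0],[0,0,0,0,0,0]]]' | grep -E "pos|t_force"; python3 -m crank '[[[0,0,0.06,0,0,0],[0,0,0,0,0,0],[0,0,0,0,0,0]]]'| grep -E "pos|t_force"
python3 - <<'E'
from h import *
delta(slot(SHAL,0,.0111),RS)
E
```

```text
tool_pos: [0.4567, -0.2988, 0.0742]
wrist_force: [-0.5, 1.0, -2.0]
tool_pos: [0.457, -0.2988, 0.0739]
wrist_force: [-2.2, -0.7, 2.0]
pos [ 0.457  -0.2988  0.0739] d_tool cm [0.0008 0.0115 0.2785] turn [ 0.0037 -0.0027 -0.0016] F [-2.1788 -0.708   2.0355] t 20.8667
```

```bash
python3 -m crank '[[[0,0,0.03,0,0,0],[0,0,0,0,0,0],[0,0,0,0,0,0],[0,0,0,0,0,0],[0,0,0,0,0,0]]]' 4.5; python3 -m crank '[[[0,0,-1,0,0,0],[0,0,-2,0,0,0],[0,0,-3,0,0,0],[0,0,-3,0,0,0],[0,0,-3,0,0,0],[0,0,-2,0,0,0],[0,0,0,0,0,0]]]'
python3 - <<'E'
from h import *
im=read_camera("side");im2=read_camera("top")
o=np.hstack([cv2.resize(im[140:215,310:385],(400,400),interpolation=2),cv2.resize(im2[200:310,370:480],(400,400),interpolation=2)])
cv2.imwrite("pics/r3.png",o)
RT2=np.c_[ex,-ey,[0,0,-1]]
delta(np.array([.41,-.11,.22]),RT2)
E
```

```text
time: 21.28
tool_pos: [0.457, -0.2981, 0.0732]
tcp_rot: [-2.994, -0.206, -0.806]
wrist_force: [0.3, 0.3, 0.5]
width: 0.527
grip_force: 0.0
time: 21.87
tool_pos: [0.3874, -0.3106, 0.1999]
tcp_rot: [-3.001, -0.206, -0.814]
wrist_force: [0.5, -1.6, 0.1]
width: 0.524
grip_force: 0.0
pos [ 0.3872 -0.3085  0.1957] d_tool cm [  5.5369 -19.3461   0.3127] turn [-0.0771 -0.5233  0.3023] F [-0.2998  0.6189 -0.4477] t 21.9667
```

View pics/r3.png

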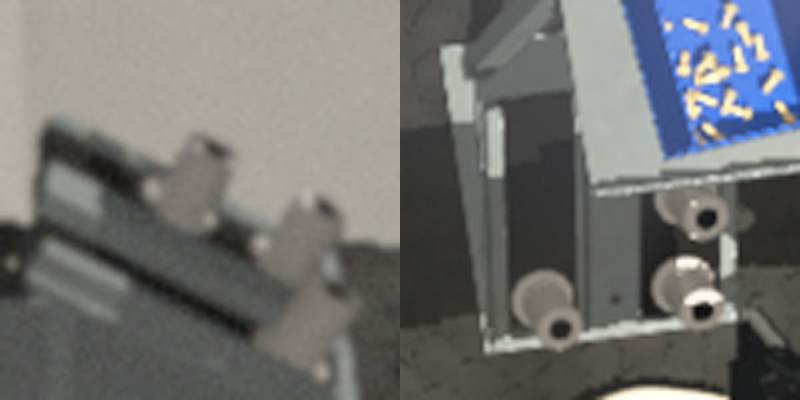

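The new spacer stands square in the shallow slot: its body is parallel to the stored one's, at side crop (193,185) and top crop (690,215). Now I'll go to the second spacer.

```bash
echo 'RT=np.c_[ex,-ey,[0,0,-1]]' >>h.py; python3 -m crank '[[[0.92,-3.2,0.05,0,0,0],[0.92,-3.2,0.05,0,0,0],[0.92,-3.2,0.05,0,0,0],[0.92,-3.2,0.05,0,0,0],[0.92,-3.2,0.05,0,0,0],[0.92,-3.2,0.05,0,0,0],[0,0,0,-0.0128,-0.0872,0.0504],[0,0,0,-0.0128,-0.0872,0.0504]]]' >/dev/null; python3 -m crank '[[[0,0,0,-0.0128,-0.0872,0.0504],[0,0,0,-0.0128,-0.0872,0.0504],[0,0,0,-0.0128,-0.0872,0.0504],[0,0,0,-0.0128,-0.0872,0.0504],[0,0,0,0,0,0],[0,0,0,0,0,0]]]'
python3 - <<'E'
from h import *
print(trk(0,.18,0));delta(trk(0,.180,.12),RT);print(read_state()["q"])
E
```

```text
time: 23.13
tool_pos: [0.41, -0.1097, 0.2171]
tcp_rot: [-3.126, 0.261, 0.003]
wrist_force: [0.3, 0.6, 0.2]
width: 0.524
grip_force: 0.0
[0.4906 0.2329 0.    ]
pos [ 0.41   -0.1097  0.2171] d_tool cm [  2.2804 -35.0787   9.8645] turn [-0.0044  0.0025  0.0061] F [0.2941 0.5707 0.2347] t 23.1333
[-0.3234 -0.2159  2.121   0.0042  1.2397  1.4127]
```

```bash
python3 -m crank '[[[0.25,-3.9,0,0,0,0],[0.25,-3.9,0,0,0,0],[0.25,-3.9,0,0,0,0],[0.25,-3.9,0,0,0,0],[0.25,-3.9,0,0,0,0],[0.25,-3.9,0,0,0,0],[0.25,-3.9,0,0,0,0],[0.25,-3.9,0,0,0,0]]]' >/dev/null; python3 -m crank '[[[0.25,-3.9,0,-0.0044,0.0025,0.006],[0,0,3,0,0,0],[0,0,3,0,0,0],[0,0,3,0,0,0],[0,0,3,0,0,0],[0,0,2.5,0,0,0],[0,0,0,0,0,0],[0,0,0,0,0,0]]]'
python3 - <<'E'
from h import *
delta(trk(0,.180,.0168),RT);print(read_state()["q"])
E
```

```text
time: 24.47
tool_pos: [0.4894, 0.2299, 0.0737]
tcp_rot: [3.127, -0.276, -0.001]
wrist_force: [0.5, -1.5, 0.4]
width: 0.525
grip_force: 0.0
pos [0.4894 0.2299 0.0737] d_tool cm [ 0.0631 -0.34    5.6921] turn [ 0.003   0.0006 -0.0032] F [ 0.5268 -1.4886  0.4333] t 24.4667
[ 0.3944  0.1661  2.0361 -0.0027  0.9415  2.1429]
```

```bash
python3 -m crank '[[[0.06,-0.34,1.5,0.003,0,-0.003],[0,0,1.5,0,0,0],[0,0,1,0,0,0],[0,0,0.6,0,0,0],[0,0,0,0,0,0],[0,0,0,0,0,0]]]' 4.2
python3 - <<'E'
from h import *
delta(trk(0,.180,.0168),RT)
E
```

```text
time: 24.97
tool_pos: [0.4936, 0.2346, 0.0301]
tcp_rot: [-3.128, 0.271, -0.006]
wrist_force: [-0.1, 0.6, 0.9]
width: 0.49
grip_force: 0.0
pos [0.4936 0.2346 0.0301] d_tool cm [-0.2821  0.2175  1.3303] turn [-0.0024 -0.0039 -0.0003] F [-0.0528  0.6322  0.9196] t 24.9667
```

```bash
python3 -m crank '[[[-0.1,0.1,0.5,0,0,0],[0,0,0.3,0,0,0],[0,0,0,0,0,0],[0,0,0,0,0,0],[0,0,0,0,0,0],[0,0,0,0,0,0]]]' | grep force
python3 - <<'E'
from h import *
delta(trk(0,.180,.0168),RT)
E
```

```text
wrist_force: [-0.9, -0.2, -0.1]
grip_force: 0.0
pos [0.4923 0.2338 0.0215] d_tool cm [-0.1552  0.1159  0.4655] turn [-0.002  -0.0033 -0.0003] F [-0.8591 -0.1596 -0.0506] t 25.4667
```

```bash
python3 -m crank '[[[-0.14,0.1,0.2,-0.002,-0.003,0],[0,0,0.25,0,0,0],[0,0,0,0,0,0],[0,0,0,0,0,0],[0,0,0,0,0,0]]]' | grep -E "pos|force"; python3 -m crank '[[[0,0,0,0,0,0],[0,0,0,0,0,0],[0,0,0,0,0,0],[0,0,0,0,0,0],[0,0,0,0,0,0],[0,0,0,0,0,0]]]' 1.5 30
python3 - <<'E'
from h import *
intrk();delta(trk(0,.180,.0168),RT)
E
```

```text
tool_pos: [0.4905, 0.233, 0.0167]
wrist_force: [0.1, -0.4, 0.1]
grip_force: 0.0
time: 26.38
tool_pos: [0.4908, 0.2331, 0.017]
tcp_rot: [-3.13, 0.271, -0.001]
wrist_force: [0.5, -0.2, 0.9]
width: 0.297
grip_force: 29.5
trk 0.00018514645857960893 0.18016541280135767 0.01698482048271988
pos [0.4908 0.2331 0.017 ] d_tool cm [-0.0185  0.0165  0.0185] turn [-0.0001 -0.0005 -0.0003] F [ 0.4724 -0.1718  0.9297] t 26.3833
```

```bash
python3 -m crank '[[[0,0.8,0,0,0,0],[0,1.2,0,0,0,0],[0,1.2,0,0,0,0],[0,1.2,0,0,0,0],[0,1.2,0,0,0,0],[0,1.2,0,0,0,0],[0,1.2,0,0,0,0],[0,1.2,0,0,0,0]]]' | grep -E "pos|force"; python3 -m crank '[[[0,1.2,0,0,0,0],[0,1.2,0,0,0,0],[0,1.2,0,0,0,0],[0,0.7,0,0,0,0],[0,0,0,0,0,0],[0,0,0,0,0,0],[0,0,0,0,0,0]]]' | grep -E "pos|force"
python3 - <<'E'
from h import *
intrk();delta(trk(0,.045,.0168),RT)
E
```

```text
tool_pos: [0.4745, 0.141, 0.017]
wrist_force: [1.2, 1.8, 2.6]
grip_force: 29.7
tool_pos: [0.4673, 0.0993, 0.017]
wrist_force: [-0.9, -2.7, 6.1]
grip_force: 30.1
trk 4.147764842235644e-05 0.044340130901931424 0.016962881507803583
pos [0.4673 0.0993 0.017 ] d_tool cm [-0.0041 -0.066   0.0162] turn [ 0.0014  0.0001 -0.    ] F [-0.8675 -2.6658  6.1307] t 27.6333
```

```bash
python3 -m crank '[[[0.04,0.55,0,0,0,0],[0.11,0.55,0,0,0,0],[0.19,0.55,0,0,0,0],[0.26,0.53,0,0,0,0],[0.33,0.49,0,0,0,0],[0.39,0.44,0,0,0,0],[0.44,0.37,0,0,0,0],[0.49,0.31,0,0,0,0]]]' | grep -E "pos|force"; python3 -m crank '[[[0.53,0.25,0,0,0,0],[0.56,0.17,0,0,0,0],[0.57,0.1,0,0,0,0],[0.59,0.04,0,0,0,0],[0.7,0,0,0,0,0],[0.7,0,0,0,0,0],[0.6,0,0,0,0,0],[0,0,0,0,0,0]]]' | grep -E "pos|force"; python3 -m crank '[[[0,0,0,0,0,0],[0,0,0,0,0,0],[0,0,0,0,0,0]]]' | grep -E "pos|force"
python3 - <<'E'
from h import *
intrk()
E
```

```text
tool_pos: [0.4821, 0.0586, 0.017]
wrist_force: [-3.1, 3.7, 9.7]
grip_force: 30.4
tool_pos: [0.5243, 0.0452, 0.017]
wrist_force: [-1.1, 0.2, 6.3]
grip_force: 30.3
tool_pos: [0.5242, 0.0453, 0.017]
wrist_force: [0.2, -1.1, 4.7]
grip_force: 30.1
trk 0.06544146173082582 0.000913589060223062 0.016954579826433034
```

```bash
python3 -m crank '[[[0.4,0,0,0,0,0],[0.4,0,0,0,0,0],[0.4,0,0,0,0,0],[0.2,0,0,0,0,0],[0.1,0,0,0,0,0],[0,0,0,0,0,0]]]' | grep -E "pos|t_force"; for i in 1 2 3; do python3 -m crank '[[[0.1,0,0,0,0,0],[0.1,0,0,0,0,0],[0,0,0,0,0,0]]]' | grep -E "pos|t_force"; done; python3 - <<'E'
from h import *
intrk()
E
```

```text
tool_pos: [0.5368, 0.0433, 0.017]
wrist_force: [-5.2, 1.1, 12.4]
tool_pos: [0.5386, 0.0431, 0.017]
wrist_force: [-6.6, 1.9, 11.7]
tool_pos: [0.5406, 0.0427, 0.017]
wrist_force: [-6.2, 0.6, 12.5]
tool_pos: [0.5426, 0.0424, 0.017]
wrist_force: [-6.0, 1.5, 12.0]
trk 0.08403160149277343 0.0012427950284573594 0.016961702343036754
```

```bash
python3 -m crank '[[[0.1,0,0,0,0,0],[0.1,0,0,0,0,0],[0,0,0,0,0,0]]]' | grep -E "pos|t_force";  python3 -m crank '[[[0.1,0,0,0,0,0],[0.1,0,0,0,0,0],[0,0,0,0,0,0]]]' | grep -E "pos|t_force"; python3 - <<'E'
from h import *
intrk()
E
```

```text
tool_pos: [0.5445, 0.0421, 0.017]
wrist_force: [-6.6, 0.5, 11.7]
tool_pos: [0.5446, 0.042, 0.017]
wrist_force: [-11.3, 1.8, 17.0]
trk 0.08606256386495593 0.0012415916104148543 0.016973694644800124
```

The spacer stopped at track x = 0.086 and the force rose, so it is long and goes in the deep slot. I'll back off, regrip 3 mm higher so the fingertips clear the deep slot's 10 mm walls, and lift.

```bash
python3 -m crank '[[[-0.5,0,0,0,0,0],[-0.6,0,0,0,0,0],[-0.6,0,0,0,0,0],[0,0,0,0,0,0],[0,0,0,0,0,0],[0,0,0,0,0,0]]]' | grep -E "pos|t_force";  python3 -m crank '[[[0,0,0,0,0,0],[0,0,0,0,0,0],[0,0,0,0,0,0],[0,0,0,0,0,0]]]' 3.8 | grep -E "pos|force"; python3 - <<'E'
from h import *
intrk();delta(trk(.0706,.001,.0205),RT)
E
```

```text
tool_pos: [0.5311, 0.0446, 0.0169]
wrist_force: [-1.0, 0.7, 6.8]
tool_pos: [0.5308, 0.0445, 0.0161]
wrist_force: [-0.8, -0.7, 0.3]
grip_force: 0.0
trk 0.0720888213226127 0.0013334445664272589 0.01611766931124211
pos [0.5308 0.0445 0.0161] d_tool cm [-0.1496  0.0336 -0.438 ] turn [ 0.0005  0.0016 -0.0003] F [-0.8242 -0.6518  0.2642] t 31.8
```

```bash
python3 -m crank '[[[0,0,-0.4,0,0,0],[0,0,0,0,0,0],[0,0,0,0,0,0],[0,0,0,0,0,0]]]' | grep -E "pos|force";  python3 -m crank '[[[0,0,0,0,0,0],[0,0,0,0,0,0],[0,0,0,0,0,0],[0,0,0,0,0,0],[0,0,0,0,0,0],[0,0,0,0,0,0]]]' 1.5 40 ; python3 -m crank '[[[0,0,-0.5,0,0,0],[0,0,-1,0,0,0],[0,0,-2,0,0,0],[0,0,-3,0,0,0],[0,0,-3.5,0,0,0],[0,0,-3.5,0,0,0],[0,0,-3.5,0,0,0],[0,0,-3,0,0,0]]]'
python3 - <<'E'
from h import *
intrk();delta(np.array([.41,-.11,.22]),RS)
E
```

```text
tool_pos: [0.5319, 0.0446, 0.021]
wrist_force: [0.1, -0.3, 0.0]
grip_force: 0.0
time: 32.63
tool_pos: [0.532, 0.0446, 0.0211]
tcp_rot: [3.13, -0.272, 0.001]
wrist_force: [-1.1, 1.1, 1.9]
width: 0.287
grip_force: 39.3
time: 33.3
tool_pos: [0.5317, 0.0446, 0.2241]
tcp_rot: [-3.13, 0.272, -0.003]
wrist_force: [-0.5, 0.2, -1.5]
width: 0.29
grip_force: 39.3
trk 0.07295136902248715 0.001606692836227195 0.22405046871352455
pos [0.5317 0.0446 0.2241] d_tool cm [-9.3301 17.3307  0.3811] turn [ 0.0818  0.5173 -0.3055] F [-0.5345  0.2095 -1.5485] t 33.3
```

```bash
python3 -m crank '[[[-1.87,3.46,0,0,0,0],[-1.87,3.46,0,0,0,0],[-1.87,3.46,0,0,0,0],[-1.87,3.46,0,0,0,0],[-1.87,3.46,0,0,0,0],[0,0,0,0,0,0]]]' | grep pos ; python3 -m crank '[[[0,0,0,0.0102,0.0647,-0.0382],[0,0,0,0.0102,0.0647,-0.0382],[0,0,0,0.0102,0.0647,-0.0382],[0,0,0,0.0102,0.0647,-0.0382],[0,0,0,0.0102,0.0647,-0.0382],[0,0,0,0.0102,0.0647,-0.0382],[0,0,0,0.0102,0.0647,-0.0382],[0,0,0,0.0102,0.0647,-0.0382]]]'; python3 - <<'E'
from h import *
delta(slot(DEEP,0,.15),RS);print(read_state()["q"])
E
```

```text
tool_pos: [0.4056, -0.1137, 0.221]
time: 34.47
tool_pos: [0.4098, -0.109, 0.2215]
tcp_rot: [-2.992, -0.215, -0.805]
wrist_force: [0.9, -1.1, -1.3]
width: 0.292
grip_force: 39.6
pos [ 0.4098 -0.109   0.2215] d_tool cm [-5.6276 11.5838  0.6669] turn [-0.0001 -0.0021  0.0036] F [ 0.9034 -1.1215 -1.2927] t 34.4667
[-0.604  -0.5582  2.42    0.4395  0.9249  0.6193]
```

```bash
python3 -m crank '[[[-1.4,2.9,0,0,0,0],[-1.4,2.9,0,0,0,0],[-1.4,2.9,0,0,0,0],[-1.4,2.9,0,0,0.0,0.003],[0,0,0,0,0,0],[0,0,0,0,0,0],[0,0,0,0,0,0],[0,0,0,0,0,0]]]' | grep pos;  python3 - <<'E'
from h import *
delta(slot(DEEP,0,.0151),RS)
E
```

```text
tool_pos: [0.3782, -0.2301, 0.1932]
pos [ 0.3782 -0.2301  0.1932] d_tool cm [ 0.0267  0.0596 14.1226] turn [-0.001   0.0015 -0.0016] F [ 0.3617  0.1417 -1.0366] t 35.1333
```

```bash
python3 -m crank '[[[0,0.05,2.5,0,0,0],[0,0,2.5,0,0,0],[0,0,2.5,0,0,0],[0,0,2.0,0,0,0],[0,0,1.5,0,0,0],[0,0,0.8,0,0,0],[0,0,0,0,0,0],[0,0,0,0,0,0]]]' | grep -E "pos|force"; python3 -m crank '[[[0,0,0,0,0,0],[0,0,0,0,0,0],[0,0,0,0,0,0]]]' | grep -E "pos|force"
python3 - <<'E'
from h import *
delta(slot(DEEP,0,.0151),RS)
E
```

```text
tool_pos: [0.4366, -0.2226, 0.091]
wrist_force: [-0.9, -0.3, -0.6]
grip_force: 39.9
tool_pos: [0.4366, -0.2243, 0.0919]
wrist_force: [0.3, -0.3, -1.1]
grip_force: 39.9
pos [ 0.4366 -0.2243  0.0919] d_tool cm [-0.0085 -0.199   2.4206] turn [ 0.0019  0.0003 -0.0024] F [ 0.2625 -0.2799 -1.0688] t 36.05
```

```bash
python3 -m crank '[[[0,-0.28,0.6,0.002,0,-0.002],[0,0,0.6,0,0,0],[0,0,0.3,0,0,0],[0,0,0.2,0,0,0],[0,0,0,0,0,0],[0,0,0,0,0,0],[0,0,0,0,0,0]]]' | grep -E "pos|force"; for i in 1 2; do python3 -m crank '[[[0,0,0.1,0,0,0],[0,0,0,0,0,0],[0,0,0,0,0,0],[0,0,0,0,0,0]]]' | grep -E "pos|force"; done
python3 - <<'E'
from h import *
delta(slot(DEEP,0,.0151),RS)
E
```

```text
tool_pos: [0.4443, -0.2197, 0.0759]
wrist_force: [-0.1, 0.7, -1.3]
grip_force: 39.9
tool_pos: [0.4448, -0.2197, 0.0752]
wrist_force: [0.4, 0.0, -1.4]
grip_force: 39.9
tool_pos: [0.4452, -0.2196, 0.0742]
wrist_force: [-0.3, -0.9, -0.9]
grip_force: 39.9
pos [ 0.4452 -0.2196  0.0742] d_tool cm [0.0791 0.1612 0.4269] turn [-0.0019  0.0017 -0.0009] F [-0.3252 -0.9479 -0.9394] t 37.3
```

```bash
python3 -m crank '[[[0.05,0.05,0.1,0,0,0],[0,0,0,0,0,0],[0,0,0,0,0,0],[0,0,0,0,0,0]]]' | grep -E "pos|t_force"; for i in 1 2; do python3 -m crank '[[[0,0,0.07,0,0,0],[0,0,0,0,0,0],[0,0,0,0,0,0],[0,0,0,0,0,0]]]' | grep -E "pos|t_force"; done
python3 - <<'E'
from h import *
delta(slot(DEEP,0,.0151),RS)
E
```

```text
tool_pos: [0.4462, -0.2199, 0.0736]
wrist_force: [-0.3, -0.3, -0.9]
tool_pos: [0.4464, -0.2199, 0.0734]
wrist_force: [-6.8, -0.1, 5.9]
tool_pos: [0.4465, -0.22, 0.0733]
wrist_force: [-15.4, 1.2, 14.7]
pos [ 0.4465 -0.22    0.0733] d_tool cm [0.0168 0.1027 0.2915] turn [-0.0021  0.0015  0.0007] F [-15.4481   1.2058  14.6714] t 38.3
```

Contact is at the same offset as on the shallow floor, so the flange is on the deep floor. I'll ease off and release.

```bash
python3 -m crank '[[[0,0,-0.1,0,0,0],[0,0,0,0,0,0],[0,0,0,0,0,0],[0,0,0,0,0,0]]]' | grep -E "pos|t_force"; python3 -m crank '[[[0,0,0,0,0,0],[0,0,0,0,0,0],[0,0,0,0,0,0],[0,0,0,0,0,0],[0,0,0,0,0,0]]]' 4.5| grep -E "pos|force";python3 -m crank '[[[0,0,-1,0,0,0],[0,0,-2,0,0,0],[0,0,-3,0,0,0],[0,0,-3,0,0,0],[0,0,-3,0,0,0],[0,0,-2,0,0,0],[0,0,0,0,0,0],[0,0,0,0,0,0]]]'
python3 - <<'E'
from h import *
im=read_camera("top");im2=read_camera("side");cv2.imwrite("pics/t9.png",im)
# expected heads (corrected 2.8 mm along sz), bore darkness
for n,o,h in(("deep",DEEP,.039),("shal",SHAL,.034)):
  for x in(0,-.06):
    X=slot(o,x,h+(.0028 if x==0 else 0));e=proj("top",X)
    try: print(n,x,"expect",e,"found",hole(im,*np.round(e),4))
    except Exception as q: print(n,q)
delta(slot(DEEP,0,.15),RS)
E
```

```text
tool_pos: [0.4465, -0.2201, 0.0734]
wrist_force: [-4.7, 0.1, 3.6]
tool_pos: [0.4465, -0.2198, 0.0732]
wrist_force: [-0.6, -0.6, 0.4]
grip_force: 0.0
time: 39.72
tool_pos: [0.3774, -0.231, 0.1965]
tcp_rot: [-2.995, -0.208, -0.803]
wrist_force: [1.0, 0.3, -0.4]
width: 0.524
grip_force: 0.0
deep 0 expect [414.0821 262.8552] found [414.0644 263.701 ]
deep -0.06 expect [414.0178 289.2039] found [413.4567 290.4248]
shal 0 expect [453.5771 258.2426] found [454.0374 259.7264]
shal -0.06 expect [452.3705 284.6217] found [452.0103 285.8146]
pos [ 0.3769 -0.2294  0.1938] d_tool cm [0.0728 0.1375 0.7466] turn [-0.0025  0.0023 -0.0015] F [ 0.8184 -0.247  -0.4247] t 39.8167
```

All four heads are within about 1.5 px of where upright spacers should be, and the gripper is clear, so I'm handing in.

```bash
python3 -c "
from workcell import *
print(finish_job())"
```

```text
the job is handed in; nothing more can be done
None
```

I handed the job in at about 40 s: the spacer nearer the bend went under the tongue, so it is short and stands in the shallow slot. The other was stopped, so it is long and stands in the deep slot. A last camera check found both heads where upright spacers should be; no result came back from the hand-in.

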